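# Turn the row of paint pots round into the well rack

## Robot

A 6-joint arm with a two-finger parallel gripper is mounted at the origin on the work surface. World frame = base frame: x ahead of the robot, y to its left, z up, the work surface at z = 0. Lengths are in m, angles in rad, forces in N, time in s.
With the tool pointing down it reaches from about 0.35 to 0.775 m from the base axis. Payload 5.5 kg.
Tool frame: the origin (TCP) lies on the centre line of the jaws, within the pads' length; the fingertips stand 11 mm ahead of it and the grasp point (between the pads) lies 8 mm behind it; z points along the fingers, y is the line along which they close (so a half turn about z gives the same grasp; the last joint's range is limited). The gripper opens to 85 mm and grips with 20 to 120 N. Pads are 22 mm wide; open, the fingers measure 114 mm over their backs; the gripper's body (76 mm by 85 mm) begins 54 mm behind the grasp point. The pads swing forward as they close: fully open they stand 13 mm farther back than shut.
Start: joints at [-1.416, 0.313, 0.046, 1.304, 0, 1.431], TCP at [0.167, -0.55, 0.242] pointing down, gripper open.
Joint ranges: [-2.76, 2.76], [-0.86, 1.69], [-1.03, 1.26], [-2.2, 2.34], [-1.47, 1.5], [-3.14, 3.14]. Speed limits (rad/s): [2.57, 2.57, 3.14, 3.14, 3.14, 3.14].

## Interface

Orientations are given as a rotation vector (axis times angle).
In Python, from station import manip, camera, calibration, workorder, masks_of, mark_of gives the robot as it stands.
- The arm moves only by the tool servo_tool, never from a script. Its argument "steps" is a list that holds one entry, the list of rows, each a list of 4 numbers: the shift along the tool's x, y, z in m, then the turn about the tool's z in rad. A call has 1 to 12 rows; each row shifts and turns the commanded pose from where the row before left it, along the tool's axes as they then stand; what a row does not reach is not made up. A row lasts 1/8 s, in which the tool goes at most 62.5 mm and 10.7 degrees, less where a joint would pass 70% of its speed; a pose out of reach is approached as far as the arm can. A call is refused whole if a number of a shift passes 0.0625 or a number of a turn 0.188, either way. A call with a gripper value outside its range is refused whole. "claw" is the finger opening in m, from 0 to 0.0854, set as the call begins (left out, the last holds). The fingers move at their own pace and stop on an object; the grip force is fixed at half the most. Time passes only in rows, so rows that do not move let the fingers close. It gives the time, the measured TCP pose, the force, the opening and the grip force at its end, in the units of the state.
- manip.get_state(): the state, without advancing time (a new reading comes with each control period).
- camera(name): name is "scene" or "top" or "wrist"; returns (picture, depth): 400x640x3 uint8, red, green, blue; 400x640 float32, m along the optical axis (not along the pixel's ray), 0 where there is no reading.
- calibration(name): a dict with "fx", "fy", "cx", "cy" (pixels), "extrinsics" (4x4, takes a point from camera to world coordinates). Camera axes: x right, y down, z forward; pixel columns grow to the right and rows downward; lengths in m; the calibration is good to about 2 mm. The wrist camera is an equidistant fisheye: a pixel r from the principal point sees the ray r / f radians off the axis. A picture is of the moment at which its call begins: read the wrist's pose just before it. calibration takes no time and is no camera call; for the wrist camera it gives the pose at the moment of the call.
- workorder.finish_job(): hands the job in; it is judged then, once.
Trained networks look in the newest picture that a camera, given by its name, has taken for a name from the list of things; names that differ only in an ending like _2 or _b are one class to them, and where a whole thing is asked for, a point or a joint stands for the part that bears it (a point fixed in the world has none). Each returns a list of dicts, best first, with "conf" (0 to 1); they miss things now and then, are a little off and sometimes report something else, mostly with a low value. They report only what shows in the picture. A call takes as long as a camera call. They do not tell look-alikes from the thing itself.
- masks_of(target, camera): "region" (400x640 bool, what is visible of it).
- mark_of(target, camera): "point" ([x, y, z] in m, in the coordinates of the camera as it stood for that picture, good to about 4 mm: a listed point, or the origin of a listed thing).
The state is a dict: "time": time; "q": joint angles; "joint_velocities": joint speeds; "joint_torque": joint torques, N m; "position": TCP position; "eef_rot": TCP orientation; "wrist_force": force on the tool from outside, world axes, zero at the start; "torque": the same for the moment, N m; "opening": opening from 0.0 (shut) to 1.0 (fully open); "finger_force": force on a finger pad.
Only numpy, scipy, OpenCV 4.12 (cv2) and the standard library are available. Lean on these libraries where they do the work, as an engineer would, in place of code of your own. Each camera call takes 0.05 s, during which the arm holds its last target. There are 200 camera calls.

## Task

Move the four paint pots from the row of cork coasters into the wooden rack, one in the middle of each well, in reverse order: seen from the robot, the pot that stood furthest left in the row goes into the well furthest right, the next one into the next well, and so on. Set them down gently, keep every pot upright all the way, and do not shift or tip the clear jar with the brushes.

Things in the scene. Friction and masses are not known exactly. Their poses are not given: they have to be found in the camera images.
- jar: Squat round paint jar, white with a broad black lid; diameter 56 mm, height 62 mm, about 0.24 kg. Origin: centre of its underside. z points up. Rigid, closed, stands upright; its base is 16 mm above the table at the start.
- bottle: Slim round bottle, white with a narrow black cap: (sizes in mm) body diameter 38 up to height 66, shoulder, then a cap of diameter 24 from 78 to 100 (total height 100); about 0.16 kg. Origin: centre of its underside. z points up. Rigid, closed, stands upright; its base is 16 mm above the table at the start.
- square_tin: Square bare-metal tin with a round black cap (sizes in mm): 46 x 46, sides straight up to 64, cap diameter 34 from 64 to 76; about 0.26 kg. Origin: centre of its underside, x and y square to its sides. z points up. Rigid, closed, stands upright; its base is 16 mm above the table at the start.
- oblong_tin: Oblong bare-metal tin with a small round black cap (sizes in mm): 34 along its x, 60 along its y, sides straight up to 78, cap diameter 24 from 78 to 90; about 0.22 kg. Origin: centre of its underside. z points up. Rigid, closed, stands upright; its base is 16 mm above the table at the start.
- round_coaster: Large round coaster, diameter 74 mm, cork, 8 mm thick, fixed on the grey drip board (8 mm thick), so its top is 16 mm above the table; the squat jar stands on it at the start (within 5 mm of its centre). Origin: centre of its underside, 8 mm above the table. Its +y runs along the row, to the left as seen from the robot. It stays where it is, so it always shows where in the row the squat jar stood at the start.
- disc_coaster: Small round coaster, diameter 58 mm, cork, 8 mm thick, fixed on the grey drip board (8 mm thick), so its top is 16 mm above the table; the slim bottle stands on it at the start (within 5 mm of its centre). Origin: centre of its underside, 8 mm above the table. Its +y runs along the row, to the left as seen from the robot. It stays where it is, so it always shows where in the row the slim bottle stood at the start.
- square_coaster: Square coaster, 70 x 70 mm, cork, 8 mm thick, fixed on the grey drip board (8 mm thick), so its top is 16 mm above the table; the square tin stands on it at the start (within 5 mm of its centre). Origin: centre of its underside, 8 mm above the table. Its +y runs along the row, to the left as seen from the robot. It stays where it is, so it always shows where in the row the square tin stood at the start.
- oblong_coaster: Oblong coaster, 50 x 76 mm, cork, 8 mm thick, fixed on the grey drip board (8 mm thick), so its top is 16 mm above the table; the oblong tin stands on it at the start (within 5 mm of its centre). Origin: centre of its underside, 8 mm above the table. Its +y runs along the row, to the left as seen from the robot. It stays where it is, so it always shows where in the row the oblong tin stood at the start.
- rack: Fixed wooden rack (sizes in mm), 92 (x) by 346 (y), four square wells 72 x 72 in a row along y, centred at x = 0, y = -126, -42, 42, 126. Well floors 8, rims (10 thick) and dividers (12 thick) 22 above the table. Origin: centre of its underside, on the table; +y to the left seen from the robot (within 0.1 rad). The coaster row (pitch 84) lies beyond or before it, within 0.2 rad of parallel.
- brush_jar: Clear open jar, diameter 64 mm, height 85 mm, with three brushes standing in it (fixed to it), 165 mm high in all; loose, about 0.45 kg. Not to be moved. Origin: centre of its underside, on the table.
Things that resemble listed ones, but are neither listed nor needed, are in the scene too. Leave any turquoise look-alike of the jar alone.

How it is judged:
At the end, for the whole second after the job is handed in: Each pot upright (0.1 rad), at rest on its well's floor (4 mm), within 15 mm of the well's centre along both rack axes, in reverse of the starting order (leftmost on the coasters = rightmost well). Brush jar upright (0.15 rad), within 30 mm of its start (((y of each of disc_coaster, square_coaster, oblong_coaster in the frame of round_coaster below 0 m and y of jar in the frame of rack between -0.141 and -0.111 m) or (y of each of disc_coaster, square_coaster in the frame of round_coaster below 0 m and y of oblong_coaster in the frame of round_coaster above 0 m and y of jar in the frame of rack between -0.057 and -0.027 m) or (y of each of disc_coaster, oblong_coaster in the frame of round_coaster below 0 m and y of square_coaster in the frame of round_coaster above 0 m and y of jar in the frame of rack between -0.057 and -0.027 m) or (y of disc_coaster in the frame of round_coaster below 0 m and y of each of square_coaster, oblong_coaster in the frame of round_coaster above 0 m and y of jar in the frame of rack between 0.027 and 0.057 m) or (y of disc_coaster in the frame of round_coaster above 0 m and y of each of square_coaster, oblong_coaster in the frame of round_coaster below 0 m and y of jar in the frame of rack between -0.057 and -0.027 m) or (y of each of disc_coaster, oblong_coaster in the frame of round_coaster above 0 m and y of square_coaster in the frame of round_coaster below 0 m and y of jar in the frame of rack between 0.027 and 0.057 m) or (y of each of disc_coaster, square_coaster in the frame of round_coaster above 0 m and y of oblong_coaster in the frame of round_coaster below 0 m and y of jar in the frame of rack between 0.027 and 0.057 m) or (y of each of disc_coaster, square_coaster, oblong_coaster in the frame of round_coaster above 0 m and y of jar in the frame of rack between 0.111 and 0.141 m)) and x of jar in the frame of rack between -0.015 and 0.015 m and z of jar in the frame of rack between 0.004 and 0.012 m and angle between each of jar, bottle, square_tin, oblong_tin's own z axis and vertical below 0.1 rad and linear speed of each of jar, bottle, square_tin, oblong_tin below 0.02 m/s and angular speed of each of jar, bottle, square_tin, oblong_tin below 0.2 rad/s and ((y of each of round_coaster, square_coaster, oblong_coaster in the frame of disc_coaster below 0 m and y of bottle in the frame of rack between -0.141 and -0.111 m) or (y of each of round_coaster, square_coaster in the frame of disc_coaster below 0 m and y of oblong_coaster in the frame of disc_coaster above 0 m and y of bottle in the frame of rack between -0.057 and -0.027 m) or (y of each of round_coaster, oblong_coaster in the frame of disc_coaster below 0 m and y of square_coaster in the frame of disc_coaster above 0 m and y of bottle in the frame of rack between -0.057 and -0.027 m) or (y of round_coaster in the frame of disc_coaster below 0 m and y of each of square_coaster, oblong_coaster in the frame of disc_coaster above 0 m and y of bottle in the frame of rack between 0.027 and 0.057 m) or (y of round_coaster in the frame of disc_coaster above 0 m and y of each of square_coaster, oblong_coaster in the frame of disc_coaster below 0 m and y of bottle in the frame of rack between -0.057 and -0.027 m) or (y of each of round_coaster, oblong_coaster in the frame of disc_coaster above 0 m and y of square_coaster in the frame of disc_coaster below 0 m and y of bottle in the frame of rack between 0.027 and 0.057 m) or (y of each of round_coaster, square_coaster in the frame of disc_coaster above 0 m and y of oblong_coaster in the frame of disc_coaster below 0 m and y of bottle in the frame of rack between 0.027 and 0.057 m) or (y of each of round_coaster, square_coaster, oblong_coaster in the frame of disc_coaster above 0 m and y of bottle in the frame of rack between 0.111 and 0.141 m)) and x of bottle in the frame of rack between -0.015 and 0.015 m and z of bottle in the frame of rack between 0.004 and 0.012 m and ((y of each of round_coaster, disc_coaster, oblong_coaster in the frame of square_coaster below 0 m and y of square_tin in the frame of rack between -0.141 and -0.111 m) or (y of each of round_coaster, disc_coaster in the frame of square_coaster below 0 m and y of oblong_coaster in the frame of square_coaster above 0 m and y of square_tin in the frame of rack between -0.057 and -0.027 m) or (y of each of round_coaster, oblong_coaster in the frame of square_coaster below 0 m and y of disc_coaster in the frame of square_coaster above 0 m and y of square_tin in the frame of rack between -0.057 and -0.027 m) or (y of round_coaster in the frame of square_coaster below 0 m and y of each of disc_coaster, oblong_coaster in the frame of square_coaster above 0 m and y of square_tin in the frame of rack between 0.027 and 0.057 m) or (y of round_coaster in the frame of square_coaster above 0 m and y of each of disc_coaster, oblong_coaster in the frame of square_coaster below 0 m and y of square_tin in the frame of rack between -0.057 and -0.027 m) or (y of each of round_coaster, oblong_coaster in the frame of square_coaster above 0 m and y of disc_coaster in the frame of square_coaster below 0 m and y of square_tin in the frame of rack between 0.027 and 0.057 m) or (y of each of round_coaster, disc_coaster in the frame of square_coaster above 0 m and y of oblong_coaster in the frame of square_coaster below 0 m and y of square_tin in the frame of rack between 0.027 and 0.057 m) or (y of each of round_coaster, disc_coaster, oblong_coaster in the frame of square_coaster above 0 m and y of square_tin in the frame of rack between 0.111 and 0.141 m)) and x of square_tin in the frame of rack between -0.015 and 0.015 m and z of square_tin in the frame of rack between 0.004 and 0.012 m and ((y of each of round_coaster, disc_coaster, square_coaster in the frame of oblong_coaster below 0 m and y of oblong_tin in the frame of rack between -0.141 and -0.111 m) or (y of each of round_coaster, disc_coaster in the frame of oblong_coaster below 0 m and y of square_coaster in the frame of oblong_coaster above 0 m and y of oblong_tin in the frame of rack between -0.057 and -0.027 m) or (y of each of round_coaster, square_coaster in the frame of oblong_coaster below 0 m and y of disc_coaster in the frame of oblong_coaster above 0 m and y of oblong_tin in the frame of rack between -0.057 and -0.027 m) or (y of round_coaster in the frame of oblong_coaster below 0 m and y of each of disc_coaster, square_coaster in the frame of oblong_coaster above 0 m and y of oblong_tin in the frame of rack between 0.027 and 0.057 m) or (y of round_coaster in the frame of oblong_coaster above 0 m and y of each of disc_coaster, square_coaster in the frame of oblong_coaster below 0 m and y of oblong_tin in the frame of rack between -0.057 and -0.027 m) or (y of each of round_coaster, square_coaster in the frame of oblong_coaster above 0 m and y of disc_coaster in the frame of oblong_coaster below 0 m and y of oblong_tin in the frame of rack between 0.027 and 0.057 m) or (y of each of round_coaster, disc_coaster in the frame of oblong_coaster above 0 m and y of square_coaster in the frame of oblong_coaster below 0 m and y of oblong_tin in the frame of rack between 0.027 and 0.057 m) or (y of each of round_coaster, disc_coaster, square_coaster in the frame of oblong_coaster above 0 m and y of oblong_tin in the frame of rack between 0.111 and 0.141 m)) and x of oblong_tin in the frame of rack between -0.015 and 0.015 m and z of oblong_tin in the frame of rack between 0.004 and 0.012 m and angle between brush_jar's own z axis and vertical below 0.15 rad and distance of brush_jar from where it was at the start of the episode below 0.03 m); the robot touches nothing.
It fails at once if a pot is tipped by more than 0.6 rad (angle between any of jar, bottle, square_tin, oblong_tin's own z axis and vertical above 0.6 rad).
It fails at once if a pot is slammed onto the rack (more than 80 N) (contact force between any of jar, bottle, square_tin, oblong_tin and rack above 80 N).
It fails at once if the brush jar is shifted by more than 30 mm or tipped (distance of brush_jar from where it was at the start of the episode above 0.03 m or angle between brush_jar's own z axis and vertical above 0.4 rad).
It also fails if it takes over 99 s, if anything falls off the work surface, if the arm or the gripper's body presses on something with over 40 N, if the wrist force passes 120 N, or if a joint passes its speed limit or range.

## Working session

There is one attempt and no reset: what is moved stays moved. The work goes in short steps, Python scripts to look and compute and a tool call to move; the robot and the scene stay as the last step left them, time stands still between calls to the robot, and variables do not carry over. Pictures are saved under pics/ and viewed, at most 14 in all, crops included, and the job is handed in when it is done.

Besides the shell and the picture viewer there is one more tool, called after "Emit:" by a JSON object that holds its "fn" and its "kwargs", one argument or row to a line. servo_tool: Moves the arm, as the interface text tells. Its arguments: {"type":"object","properties":{"steps":{"type":"array","items":{"type":"array","items":{"type":"array","items":{"type":"number"}}}},"claw":{"type":"number"}},"required":["steps"]}

```bash
mkdir -p pics; ls; cat > h.py <<'E'
import numpy as np, cv2
from station import manip, camera, calibration, workorder, masks_of, mark_of
def shot(n,f=None):
    p,d=camera(n); c=calibration(n)
    if f: cv2.imwrite(f'pics/{f}.png',p[:,:,::-1])
    return p,d,c
def pts(d,c):
    v,u=np.mgrid[0:d.shape[0],0:d.shape[1]]
    P=np.stack([(u-c['cx'])/c['fx']*d,(v-c['cy'])/c['fy']*d,d],-1)
    E=np.array(c['extrinsics']); return P@E[:3,:3].T+E[:3,3]
E
python3 - <<'E'
from h import *
s=manip.get_state(); print({k:np.round(v,3) for k,v in s.items()})
for n in ('top','scene'):
    p,d,c=shot(n,n+'0'); E=np.array(c['extrinsics']); print(n,np.round(E,3).tolist())
    P=pts(d,c); np.savez(n+'0.npz',p=p,d=d,P=P)
    for t in ['jar','bottle','square_tin','oblong_tin','round_coaster','disc_coaster','square_coaster','oblong_coaster','rack','brush_jar']:
        print(t,[(round(m['conf'],2),np.round(E[:3,:3]@m['point']+E[:3,3],3).tolist()) for m in mark_of(t,n)][:3])
E
```

```text
pics
{'time': np.float64(0.0), 'q': array([-1.416,  0.314,  0.045,  1.304, -0.   ,  1.431]), 'joint_velocities': array([-0.   , -0.001, -0.001, -0.002,  0.001,  0.   ]), 'joint_torque': array([-0.0000e+00, -4.8063e+01,  2.9853e+01,  1.9000e-02, -0.0000e+00,
       -0.0000e+00]), 'position': array([ 0.167, -0.55 ,  0.241]), 'eef_rot': array([-3.106, -0.461,  0.   ]), 'wrist_force': array([ 0.455, -0.346,  0.954]), 'torque': array([ 0.021, -0.029, -0.009]), 'finger_force': np.float64(0.0), 'opening': np.float64(1.0)}
top [[-0.009, -0.996, 0.09, 0.455], [-1.0, 0.009, 0.003, 0.075], [-0.004, -0.09, -0.996, 1.012], [0.0, 0.0, 0.0, 1.0]]
jar [(0.91, [0.667, 0.214, -0.003]), (0.71, [0.654, 0.104, 0.016]), (0.58, [0.646, 0.017, 0.017])]
bottle [(0.91, [0.649, 0.017, 0.02])]
square_tin [(0.9, [0.626, -0.15, 0.016])]
oblong_tin [(0.96, [0.634, -0.063, 0.014])]
round_coaster [(0.53, [0.655, 0.102, 0.011])]
disc_coaster [(0.7, [0.641, 0.017, 0.007])]
square_coaster [(0.63, [0.624, -0.148, 0.01]), (0.53, [0.64, -0.068, 0.006])]
oblong_coaster [(0.58, [0.636, -0.071, 0.009])]
rack [(0.69, [0.458, -0.068, 0.001])]
brush_jar [(0.62, [0.549, 0.323, 0.001])]
scene [[-0.402, 0.625, -0.669, 1.074], [0.915, 0.271, -0.298, 0.294], [-0.005, -0.732, -0.681, 0.594], [0.0, 0.0, 0.0, 1.0]]
jar [(0.9, [0.676, 0.214, -0.001]), (0.61, [0.654, 0.106, 0.012])]
bottle [(0.96, [0.645, 0.018, 0.02])]
square_tin [(0.64, [0.63, -0.152, 0.017])]
oblong_tin [(0.67, [0.642, -0.064, 0.017])]
round_coaster [(0.56, [0.656, 0.106, 0.008])]
disc_coaster []
square_coaster [(0.61, [0.633, -0.15, 0.008])]
oblong_coaster [(0.87, [0.635, -0.063, 0.013])]
rack []
brush_jar [(0.84, [0.554, 0.324, -0.0])]
```

View pics/top0.png

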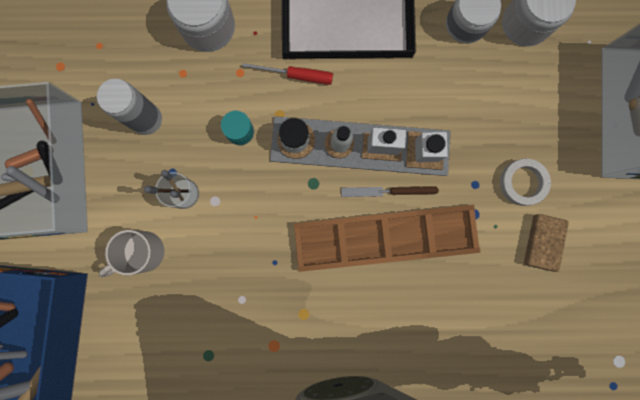

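View pics/scene0.png

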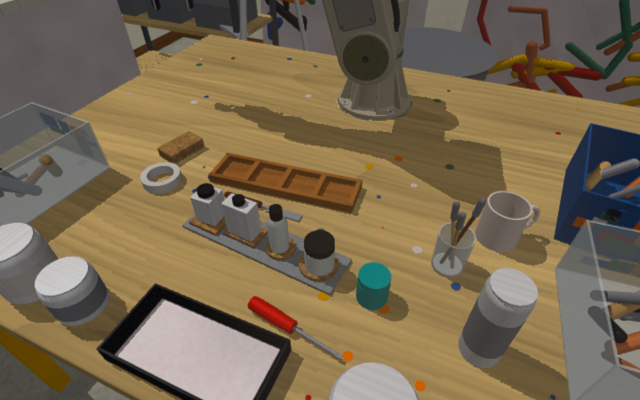

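The top view has the row from left to right as jar (295,135), bottle (342,138), oblong tin (388,138) and square tin (434,145). The rack runs from (297,245) to (478,230). The turquoise look-alike is at (237,127) and the brush jar at (177,190). The scene view agrees. Next I fit exact poses from depth.

```bash
cat > fit.py <<'E'
from h import *
def rect(Q):
    (c,s,a)=cv2.minAreaRect((Q[:,:2]*1000).astype(np.float32)); return np.round(c,1),np.round(s,1),round(a,1),len(Q)
if __name__=='__main__':
  for n in ('top','scene'):
    z=np.load(n+'0.npz'); P=z['P']; p=z['p'].astype(int)
    X,Y,Z=P[...,0],P[...,1],P[...,2]
    m=(X>.38)&(X<.54)&(Y>-.28)&(Y<.13)
    brown=m&(p[...,0]-p[...,2]>45)&(p[...,0]>1.5*p[...,1])
    k,l,st,_=cv2.connectedComponentsWithStats((m&(Z>.013)).astype(np.uint8)); i=1+np.argmax(st[1:,4])
    print(n,'rack z>13',rect(P[l==i]),'z',np.percentile(Z[l==i],[10,50,90]).round(4))
    for t,cx,cy,h in (('jar',.654,.105,.062),('bottle',.647,.017,.066),('bcap',.647,.017,.1),('obl',.638,-.064,.078),('ocap',.638,-.064,.09),('sq',.628,-.151,.064),('scap',.628,-.151,.076)):
        b=(np.hypot(X-cx,Y-cy)<.045)
        q=b&(abs(Z-.016-h)<.005); Q=P[q]
        if len(Q)>5: print(t,rect(Q),'z',Q[:,2].mean().round(4))
    c=(abs(Z-.016)<.003)&(X>.57)&(X<.7)&(Y>-.22)&(Y<.17); print('coast',rect(P[c]))
    b=(abs(Z-.008)<.003)&(X>.57)&(X<.71)&(Y>-.22)&(Y<.17)&(abs(p.max(-1)-p.min(-1))<25); print('board',rect(P[b]))
E
python3 fit.py
```

```text
top rack z>13 (array([459.8, -68.4]), array([ 92.1, 346.2]), 5.4, 3262) z [0.0198 0.0224 0.0247]
jar (array([652.4, 105.1]), array([53.4, 53.1]), 0.6, 702) z 0.0782
bottle (array([642.1,  17.3]), array([36.6, 33.6]), 64.5, 89) z 0.0841
bcap (array([643.7,  16.5]), array([22.9, 21.9]), 86.7, 145) z 0.1164
obl (array([638.2, -65.6]), array([60.1, 34.5]), 85.6, 488) z 0.0941
ocap (array([638.2, -65.4]), array([22.6, 22.9]), 1.7, 146) z 0.1063
sq (array([ 627.4, -150.8]), array([46.5, 46.4]), 89.6, 352) z 0.0803
scap (array([ 627.9, -149.9]), array([33. , 33.1]), 88.9, 290) z 0.0922
coast (array([634.5, -17.6]), array([330.9,  77.2]), 86.2, 1341)
board (array([639.9, -23. ]), array([347.8,  90.5]), 84.7, 3075)
scene rack z>13 (array([463.3, -66.2]), array([ 97.9, 347.7]), 5.3, 2216) z [0.0148 0.0208 0.0226]
jar (array([656.5, 107.4]), array([54.7, 52.7]), 24.8, 629) z 0.0776
bottle (array([652.,  22.]), array([27.8, 35.9]), 36.9, 118) z 0.083
bcap (array([647.7,  18.3]), array([24. , 23.1]), 71.9, 121) z 0.1152
obl (array([642. , -63.3]), array([61.2, 35. ]), 85.9, 334) z 0.0932
ocap (array([642.1, -63.1]), array([24.4, 23.5]), 9.5, 107) z 0.1051
sq (array([ 631.7, -147.7]), array([48. , 46.6]), 0.3, 240) z 0.0793
scap (array([ 631.7, -147.8]), array([34.9, 33. ]), 51.8, 183) z 0.0912
coast (array([648.3, -20.6]), array([324.3,  66.8]), 85.4, 1113)
board (array([643.6, -20.3]), array([348. ,  92.5]), 84.7, 2204)
```

Emit:
{"fn": "servo_tool", "kwargs": {
  "steps": [
    [[0,0,0,-0.182],[0,0,0,-0.182],[0,0,0,-0.182],[0,0,0,-0.182],[0,0,0,-0.182],[0,0,0,-0.182],[0,0,0,-0.184]]
  ],
  "claw": 0.085
}}

```text
time: 1.98
position: [0.167, -0.5502, 0.2423]
eef_rot: [2.215, 2.228, -0.0]
wrist_force: [-0.0, 0.6, -0.3]
opening: 0.996
finger_force: 0.0
```

Emit:
{"fn": "servo_tool", "kwargs": {
  "steps": [
    [[0.041,0.03,0,0],[0.041,0.03,0,0],[0.041,0.03,0,0],[0.041,0.03,0,0],[0.041,0.03,0,0],[0.041,0.03,0,0],[0.041,0.03,0,0],[0.041,0.03,0,0],[0.041,0.03,0,0],[0.041,0.03,0,0],[0.041,0.03,0,0],[0,0,0,0]]
  ]
}}

```text
time: 3.48
position: [0.4985, -0.0967, 0.2422]
eef_rot: [2.215, 2.227, 0.001]
wrist_force: [-1.3, -0.1, -0.8]
opening: 0.993
finger_force: 0.0
```

```bash
cat > w.py <<'E'
from h import *
from fit import rect
def wrist(f=None):
    c=calibration('wrist'); p,d=camera('wrist')
    if f: cv2.imwrite(f'pics/{f}.png',p[:,:,::-1])
    v,u=np.mgrid[0:400,0:640]; a=(u-c['cx'])/c['fx'];b=(v-c['cy'])/c['fy']; r=np.hypot(a,b)+1e-9
    k=np.tan(np.minimum(r,1.45))/r
    P=np.stack([a*k*d,b*k*d,d],-1); E=np.array(c['extrinsics'])
    P=P@E[:3,:3].T+E[:3,3]; P[d<=0]=-9
    return p,P,E
def report(P):
    X,Y,Z=P[...,0],P[...,1],P[...,2]
    m=(X>.38)&(X<.54)&(Y>-.28)&(Y<.13)&(Z>.013)&(Z<.03)
    k,l,st,_=cv2.connectedComponentsWithStats(m.astype(np.uint8)); i=1+np.argmax(st[1:,4]); print('rack',rect(P[l==i]))
    for t,cx,cy,h in (('jar',.654,.105,.062),('bcap',.647,.017,.1),('obl',.638,-.064,.078),('ocap',.638,-.064,.09),('sq',.628,-.151,.064),('scap',.628,-.151,.076)):
        q=(np.hypot(X-cx,Y-cy)<.045)&(abs(Z-.016-h)<.005)
        if q.sum()>5: print(t,rect(P[q]),P[q][:,2].mean().round(4))
E
python3 -c "
from w import *
p,P,E=wrist('w1'); print(E.round(3).tolist()); report(P)"
```

```text
[[1.0, 0.004, 0.002, 0.498], [0.004, -0.953, -0.302, -0.019], [0.0, 0.302, -0.953, 0.373], [0.0, 0.0, 0.0, 1.0]]
rack (array([462. , -65.9]), array([ 93.1, 346.2]), 5.4, 8198)
jar (array([658.2,  93.5]), array([55.7, 28.4]), 11.1, 896) 0.0772
bcap (array([646. ,  18.2]), array([23.6, 23.6]), 25.4, 480) 0.1151
obl (array([640.2, -64.1]), array([60.9, 34.9]), 85.7, 1359) 0.0932
ocap (array([640. , -63.9]), array([24.2, 23.2]), 6.7, 446) 0.1051
sq (array([ 629.9, -148.7]), array([46.6, 47.2]), 0.1, 779) 0.0792
scap (array([ 629.5, -148.4]), array([33.3, 34. ]), 12.1, 709) 0.0912
```

View pics/w1.png

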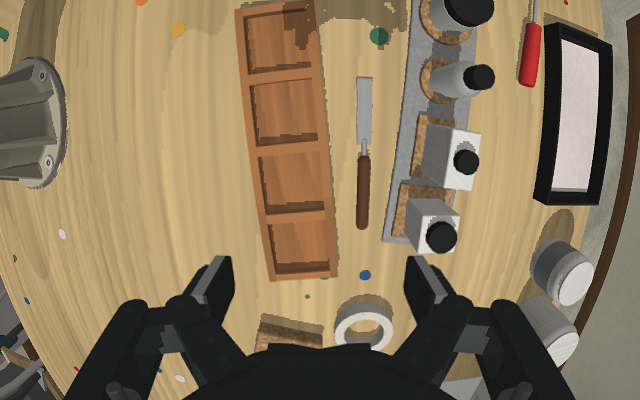

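The wrist view shows an empty rack at (285,140) and the four pots at the right, and its fits match the mean of the two fixed cameras. I'm going to the jar.

Emit:
{"fn": "servo_tool", "kwargs": {
  "steps": [
    [[0.0406,0.0312,0,0],[0.0406,0.0312,0,0],[0.0406,0.0312,0,0],[0.0406,0.0312,0,0],[0.0406,0.0312,0,0],[0,0,0.03,0],[0,0,0.04,0],[0,0,0.04,0],[0,0,0.03,0],[0,0,0.02,0],[0,0,0,0]]
  ]
}}

```text
time: 4.9
position: [0.6513, 0.1019, 0.0803]
eef_rot: [-2.222, -2.217, 0.006]
wrist_force: [-0.3, 0.0, 0.5]
opening: 0.999
finger_force: 0.0
```

Emit:
{"fn": "servo_tool", "kwargs": {
  "steps": [
    [[0,0,0.015,0],[0,0,0.012,0],[0,0,0,0],[0,0,0,0]]
  ]
}}

```text
time: 5.4
position: [0.6532, 0.1038, 0.0555]
eef_rot: [2.221, 2.221, 0.0]
wrist_force: [0.1, 0.0, 0.3]
opening: 0.998
finger_force: 0.0
```

Emit:
{"fn": "servo_tool", "kwargs": {
  "steps": [
    [[0.0024,0.0013,0.005,0],[0,0,0,0],[0,0,0,0]]
  ]
}}

```text
time: 5.78
position: [0.6544, 0.1063, 0.0503]
eef_rot: [2.221, 2.222, -0.0]
wrist_force: [0.7, 0.0, 0.1]
opening: 0.993
finger_force: 0.0
```

Emit:
{"fn": "servo_tool", "kwargs": {
  "steps": [
    [[0,0,0,0],[0,0,0,0],[0,0,0,0],[0,0,0,0],[0,0,0,0],[0,0,0,0]]
  ],
  "claw": 0
}}

```text
time: 6.52
position: [0.6548, 0.1062, 0.0509]
eef_rot: [2.221, 2.221, 0.001]
wrist_force: [-0.6, 0.6, 5.2]
opening: 0.633
finger_force: 64.5
```

Emit:
{"fn": "servo_tool", "kwargs": {
  "steps": [
    [[0,0,-0.015,0],[0,0,-0.03,0],[0,0,-0.03,0],[0,0,-0.025,0],[0,-0.025,-0.01,0],[-0.02,-0.03,0,0],[-0.04,-0.03,0,0],[-0.04,-0.03,0,0],[-0.04,-0.03,0,0],[-0.04,-0.02,0,0],[-0.04,-0.016,0,0],[-0.04,-0.01,0,0]]
  ]
}}

```text
time: 8.02
position: [0.4619, -0.1546, 0.1604]
eef_rot: [-2.221, -2.221, 0.001]
wrist_force: [1.0, -0.8, -2.3]
opening: 0.636
finger_force: 64.2
```

Emit:
{"fn": "servo_tool", "kwargs": {
  "steps": [
    [[-0.03,0,0,0],[-0.008,0,0.02,0],[0,0,0.03,0],[0,0,0.02,0],[0,0,0.01,0],[0,0,0,0],[0,0,0,0]]
  ]
}}

```text
time: 8.9
position: [0.4639, -0.1921, 0.0812]
eef_rot: [2.22, 2.221, 0.0]
wrist_force: [0.4, 0.6, -3.1]
opening: 0.632
finger_force: 64.2
```

Emit:
{"fn": "servo_tool", "kwargs": {
  "steps": [
    [[0,0.0098,0.01,0],[0,0,0.01,0],[0,0,0.01,0],[0,0,0.004,0],[0,0,0.002,0],[0,0,0.001,0],[0,0,0,0],[0,0,0,0]]
  ]
}}

```text
time: 9.9
position: [0.4734, -0.192, 0.0436]
eef_rot: [2.221, 2.221, 0.0]
wrist_force: [0.3, -0.7, -2.6]
opening: 0.633
finger_force: 64.2
```

Emit:
{"fn": "servo_tool", "kwargs": {
  "steps": [
    [[0,0,0.0005,0],[0,0,0.0005,0],[0,0,0.0004,0],[0,0,0,0],[0,0,0,0]]
  ]
}}

```text
time: 10.52
position: [0.4733, -0.192, 0.0428]
eef_rot: [2.221, 2.221, 0.0]
wrist_force: [-2.0, 1.5, 6.6]
opening: 0.635
finger_force: 65.2
```

Emit:
{"fn": "servo_tool", "kwargs": {
  "steps": [
    [[0,0,0,0],[0,0,0,0],[0,0,0,0],[0,0,0,0]]
  ],
  "claw": 0.085
}}

```text
time: 11.02
position: [0.4732, -0.1918, 0.0418]
eef_rot: [-2.221, -2.221, 0.0]
wrist_force: [-0.6, -0.6, 0.2]
opening: 0.993
finger_force: 0.0
```

Emit:
{"fn": "servo_tool", "kwargs": {
  "steps": [
    [[0,0,-0.015,0],[0,0,-0.03,0],[0,0,-0.04,0],[0,0,-0.045,0],[0.02,0.02,-0.03,0],[0.04,0.03,0,0],[0.05,0.04,0,0],[0.05,0.04,0,0],[0.03,0.03,0,0],[0.02,0.0127,0,0],[0,0,0,0],[0,0,0,0]]
  ]
}}

```text
time: 12.52
position: [0.6435, 0.0153, 0.2024]
eef_rot: [2.221, 2.221, -0.001]
wrist_force: [0.7, 0.4, -0.3]
opening: 0.994
finger_force: 0.0
```

Emit:
{"fn": "servo_tool", "kwargs": {
  "steps": [
    [[0.0025,0.0025,0.03,0],[0,0,0.04,0],[0,0,0.03,0],[0,0,0.02,0],[0,0,0.01,0],[0,0,0.006,0],[0,0,0.004,0],[0,0,0,0],[0,0,0,0]]
  ]
}}

```text
time: 13.65
position: [0.6469, 0.0183, 0.0625]
eef_rot: [2.221, 2.221, 0.001]
wrist_force: [-0.5, 0.3, -0.1]
opening: 0.994
finger_force: 0.0
```

Emit:
{"fn": "servo_tool", "kwargs": {
  "steps": [
    [[0,0,0,0],[0,0,0,0],[0,0,0,0],[0,0,0,0],[0,0,0,0],[0,0,0,0],[0,0,0,0]]
  ],
  "claw": 0
}}

```text
time: 14.52
position: [0.6466, 0.0183, 0.0622]
eef_rot: [2.221, 2.221, 0.0]
wrist_force: [-0.5, -0.2, 4.0]
opening: 0.426
finger_force: 60.5
```

Emit:
{"fn": "servo_tool", "kwargs": {
  "steps": [
    [[0,0,-0.015,0],[0,0,-0.03,0],[0,0,-0.03,0],[0,-0.01,-0.03,0],[0,-0.03,-0.015,0],[-0.02,-0.035,0,0],[-0.03,-0.035,0,0],[-0.03,-0.03,0,0],[-0.03,-0.025,0,0],[-0.0164,-0.016,0,0],[0,0,0,0],[0,0,0,0]]
  ]
}}

```text
time: 16.02
position: [0.4659, -0.108, 0.1822]
eef_rot: [2.221, 2.221, 0.001]
wrist_force: [1.1, 0.1, -2.2]
opening: 0.428
finger_force: 60.5
```

Emit:
{"fn": "servo_tool", "kwargs": {
  "steps": [
    [[0,0,0.02,0],[0,0,0.03,0],[0,0,0.03,0],[0,0,0.02,0],[0,0,0.015,0],[0,0,0.008,0],[0,0,0.003,0],[0,0,0,0],[0,0,0,0]]
  ]
}}

```text
time: 17.15
position: [0.466, -0.1084, 0.0565]
eef_rot: [2.221, 2.22, 0.001]
wrist_force: [0.3, -0.7, -1.6]
opening: 0.424
finger_force: 60.5
```

Emit:
{"fn": "servo_tool", "kwargs": {
  "steps": [
    [[0,0,0.0008,0],[0,0,0.0005,0],[0,0,0.0005,0],[0,0,0.0005,0],[0,0,0,0],[0,0,0,0]]
  ]
}}

```text
time: 17.9
position: [0.4655, -0.1082, 0.0542]
eef_rot: [2.221, 2.221, -0.0]
wrist_force: [-2.3, 1.7, 5.5]
opening: 0.429
finger_force: 61.3
```

Emit:
{"fn": "servo_tool", "kwargs": {
  "steps": [
    [[0,0,0,0],[0,0,0,0],[0,0,0,0],[0,0,0,0],[0,0,-0.015,0],[0,0,-0.03,0],[0,0,-0.04,0],[0,0,-0.035,0],[0,0,-0.025,0]]
  ],
  "claw": 0.085
}}

```text
time: 19.02
position: [0.466, -0.1083, 0.2016]
eef_rot: [2.219, 2.219, 0.002]
wrist_force: [0.8, 0.4, 0.1]
opening: 0.994
finger_force: 0.0
```

Emit:
{"fn": "servo_tool", "kwargs": {
  "steps": [
    [[0,0.02,0,0],[0.01,0.04,0,0],[0.014,0.04,0,0],[0.01,0.04,0,0],[0.01,0.0345,0,0],[0,0,0,0.075],[0,0,0.02,0],[0,0,0.04,0],[0,0,0.03,0],[0,0,0.02,0],[0,0,0,0],[0,0,0,0]]
  ]
}}

```text
time: 20.52
position: [0.6407, -0.0643, 0.0901]
eef_rot: [2.302, 2.136, 0.001]
wrist_force: [0.4, 0.2, 0.3]
opening: 0.995
finger_force: 0.0
```

Emit:
{"fn": "servo_tool", "kwargs": {
  "steps": [
    [[0,0,0.015,0],[0,0,0.012,0],[0,0,0.006,0],[0,0,0.002,0],[0,0,0,0],[0,0,0,0]]
  ]
}}

```text
time: 21.28
position: [0.6403, -0.0642, 0.054]
eef_rot: [2.303, 2.136, 0.001]
wrist_force: [-0.6, 0.6, 0.6]
opening: 0.995
finger_force: 0.0
```

Emit:
{"fn": "servo_tool", "kwargs": {
  "steps": [
    [[0,0,0,0],[0,0,0,0],[0,0,0,0],[0,0,0,0],[0,0,0,0],[0,0,0,0],[0,0,0,0]]
  ],
  "claw": 0
}}

```text
time: 22.15
position: [0.6402, -0.0642, 0.0539]
eef_rot: [2.303, 2.136, 0.0]
wrist_force: [-0.3, -0.8, 2.7]
opening: 0.395
finger_force: 60.1
```

Emit:
{"fn": "servo_tool", "kwargs": {
  "steps": [
    [[0,0,-0.015,0],[0,0,-0.03,0],[0,0,-0.035,0],[0,0,-0.03,0],[0,0,-0.01,-0.075],[0.005,-0.025,0,0],[0.01,-0.04,0,0],[0.01,-0.04,0,0],[0.01,-0.04,0,0],[0.0047,-0.0372,0,0],[0,0,0,-0.093],[0,0,0,0]]
  ]
}}

```text
time: 23.65
position: [0.4574, -0.0244, 0.1743]
eef_rot: [2.116, 2.321, 0.0]
wrist_force: [0.5, 0.7, -1.8]
opening: 0.395
finger_force: 60.4
```

Emit:
{"fn": "servo_tool", "kwargs": {
  "steps": [
    [[0,0,0.02,0],[0,0,0.03,0],[0,0,0.03,0],[0,0,0.02,0],[0,0,0.015,0],[0,0,0.008,0],[0,0,0.003,0],[0,0,0,0],[0,0,0,0]]
  ]
}}

```text
time: 24.78
position: [0.4583, -0.0246, 0.0481]
eef_rot: [2.115, 2.321, 0.001]
wrist_force: [0.3, 0.1, -2.4]
opening: 0.393
finger_force: 60.4
```

Emit:
{"fn": "servo_tool", "kwargs": {
  "steps": [
    [[0,0,0.0008,0],[0,0,0.0005,0],[0,0,0.0005,0],[0,0,0.0005,0],[0,0,0,0],[0,0,0,0]]
  ]
}}

```text
time: 25.52
position: [0.4578, -0.0245, 0.0458]
eef_rot: [2.115, 2.322, 0.0]
wrist_force: [-2.1, 0.5, 5.7]
opening: 0.389
finger_force: 61.2
```

Emit:
{"fn": "servo_tool", "kwargs": {
  "steps": [
    [[0,0,0,0],[0,0,0,0],[0,0,0,0],[0,0,0,0],[0,0,-0.015,0],[0,0,-0.03,0],[0,0,-0.04,0],[0,0,-0.035,0],[0,0,-0.025,0],[0,0,0,0.093]]
  ],
  "claw": 0.085
}}

```text
time: 26.78
position: [0.4593, -0.0248, 0.1926]
eef_rot: [2.221, 2.216, 0.004]
wrist_force: [-0.3, -0.7, 0.4]
opening: 0.992
finger_force: 0.0
```

Emit:
{"fn": "servo_tool", "kwargs": {
  "steps": [
    [[-0.01,0.02,0,0],[-0.03,0.04,0,0],[-0.03,0.04,0,0],[-0.03,0.04,0,0],[-0.0243,0.0319,0,0],[0,0,0.02,0],[0,0,0.04,0],[0,0,0.03,0],[0,0,0.02,0],[0,0,0,0],[0,0,0,0]]
  ]
}}

```text
time: 28.15
position: [0.6302, -0.1489, 0.0811]
eef_rot: [2.221, 2.221, 0.001]
wrist_force: [0.7, 0.1, -0.5]
opening: 0.996
finger_force: 0.0
```

Down to 0.050, then grip.

Emit:
{"fn": "servo_tool", "kwargs": {
  "steps": [
    [[0,0,0.014,0],[0,0,0.01,0],[0,0,0.005,0],[0,0,0.002,0],[0,0,0,0],[0,0,0,0]]
  ]
}}

```text
time: 28.9
position: [0.6299, -0.1489, 0.0497]
eef_rot: [2.221, 2.221, 0.0]
wrist_force: [0.2, 0.8, -0.2]
opening: 0.994
finger_force: 0.0
```

Emit:
{"fn": "servo_tool", "kwargs": {
  "steps": [
    [[0,0,0,0],[0,0,0,0],[0,0,0,0],[0,0,0,0],[0,0,0,0],[0,0,0,0],[0,0,0,0]]
  ],
  "claw": 0
}}

```text
time: 29.78
position: [0.63, -0.1488, 0.0497]
eef_rot: [2.221, 2.221, 0.001]
wrist_force: [-0.1, -0.0, 3.9]
opening: 0.528
finger_force: 62.2
```

Emit:
{"fn": "servo_tool", "kwargs": {
  "steps": [
    [[0,0,-0.015,0],[0,0,-0.03,0],[0,0,-0.035,0],[0,0,-0.03,0],[0.01,-0.015,-0.01,0],[0.035,-0.03,0,0],[0.04,-0.035,0,0],[0.04,-0.035,0,0],[0.04,-0.03,0,0],[0.03,-0.025,0,0],[0.013,-0.01,0,-0.093],[0,0,0,0]]
  ]
}}

```text
time: 31.28
position: [0.4468, 0.0604, 0.1684]
eef_rot: [-2.112, -2.322, 0.003]
wrist_force: [-0.2, 0.6, -4.3]
opening: 0.531
finger_force: 62.5
```

Emit:
{"fn": "servo_tool", "kwargs": {
  "steps": [
    [[0,0,0.02,0],[0,0,0.03,0],[0,0,0.03,0],[0,0,0.02,0],[0,0,0.012,0],[0,0,0.006,0],[0,0,0,0],[0,0,0,0]]
  ]
}}

```text
time: 32.28
position: [0.4503, 0.0592, 0.0519]
eef_rot: [2.115, 2.321, 0.001]
wrist_force: [0.6, -0.1, -3.3]
opening: 0.535
finger_force: 62.5
```

Emit:
{"fn": "servo_tool", "kwargs": {
  "steps": [
    [[0,0,0.004,0],[0,0,0.002,0],[0,0,0.001,0],[0,0,0.001,0],[0,0,0.0007,0],[0,0,0.0005,0],[0,0,0.0005,0],[0,0,0,0],[0,0,0,0]]
  ]
}}

```text
time: 33.4
position: [0.4497, 0.0592, 0.0416]
eef_rot: [2.116, 2.322, -0.0]
wrist_force: [-0.3, 0.5, -3.1]
opening: 0.53
finger_force: 62.5
```

Emit:
{"fn": "servo_tool", "kwargs": {
  "steps": [
    [[0,0,0.0004,0],[0,0,0.0004,0],[0,0,0.0004,0],[0,0,0,0]]
  ]
}}

```text
time: 33.9
position: [0.4497, 0.0593, 0.0416]
eef_rot: [2.115, 2.322, 0.0]
wrist_force: [-4.0, 0.7, 11.8]
opening: 0.531
finger_force: 64.2
```

Touching. I'll open, rise and retreat toward the row so the top camera gets a clear view.

Emit:
{"fn": "servo_tool", "kwargs": {
  "steps": [
    [[0,0,0,0],[0,0,0,0],[0,0,0,0],[0,0,0,0],[0,0,-0.015,0],[0,0,-0.03,0],[0,0,-0.04,0],[0,0,-0.04,0],[0,0,-0.04,0],[0,0,-0.03,0],[0,0,0,0],[0,0,0,0]]
  ],
  "claw": 0.085
}}

```text
time: 35.4
position: [0.4492, 0.0593, 0.2346]
eef_rot: [-2.115, -2.322, 0.001]
wrist_force: [-0.5, -0.8, -0.5]
opening: 0.994
finger_force: 0.0
```

Emit:
{"fn": "servo_tool", "kwargs": {
  "steps": [
    [[-0.05,0,0,0],[-0.06,0,0,0],[-0.06,0,0,0],[-0.06,0,0,0],[-0.06,0,0,0],[0,0,0,0],[0,0,0,0],[0,0,0,0]]
  ]
}}

```text
time: 36.4
position: [0.4762, -0.228, 0.2348]
eef_rot: [-2.113, -2.323, 0.0]
wrist_force: [0.2, 0.8, 0.7]
opening: 0.995
finger_force: 0.0
```

```bash
python3 - <<'E'
from w import *
print(manip.get_state()['position'])
R=np.array([[np.cos(.0935),-np.sin(.0935)],[np.sin(.0935),np.cos(.0935)]]); o=np.array([.4619,-.0663])
p1,P,E=wrist('w2')
ps,ds,cs=shot('scene','scene2'); S=pts(ds,cs)
for n,P in (('wrist',P),('scene',S)):
  for t,h,y in (('jar',.062,-.126),('bcap',.1,-.042),('obl',.078,.042),('ocap',.09,.042),('sq',.064,.126),('scap',.076,.126)):
    L=np.concatenate([(P[...,:2]-o)@R,P[...,2:]],-1)
    q=(abs(L[...,0])<.04)&(abs(L[...,1]-y)<.04)&(abs(P[...,2]-.008-h)<.006)
    if q.sum()>5: print(n,t,rect(L[q]),L[q][:,2].mean().round(4))
E=np.array(cs['extrinsics'])
print([np.round(E[:3,:3]@m['point']+E[:3,3],3).tolist() for m in mark_of('brush_jar','scene')])
E
```

```text
[ 0.47617626 -0.22798996  0.23479352]
wrist jar (array([-1.000e-01, -1.253e+02]), array([54.8, 53.2]), 89.7, 2474) 0.0693
wrist bcap (array([  0.1, -42.1]), array([23., 24.]), 17.8, 653) 0.1073
wrist obl (array([ 0.3, 14.3]), array([32.7,  6.4]), 0.9, 235) 0.0845
scene jar (array([   1.4, -123.7]), array([55.5, 52.2]), 29.3, 300) 0.0691
scene bcap (array([  1.7, -39.9]), array([22.7, 22.3]), 9.9, 76) 0.1066
scene obl (array([ 2.2, 42.9]), array([60.9, 36.2]), 87.4, 255) 0.0852
scene ocap (array([ 2.9, 42.9]), array([24.6, 21.6]), 20.0, 78) 0.0968
scene sq (array([  2.9, 126.4]), array([48.5, 46.4]), 0.3, 209) 0.0712
scene scap (array([  0.9, 126.5]), array([35. , 31.9]), 17.1, 154) 0.0831
[[0.552, 0.323, -0.002]]
```

View pics/scene2.png

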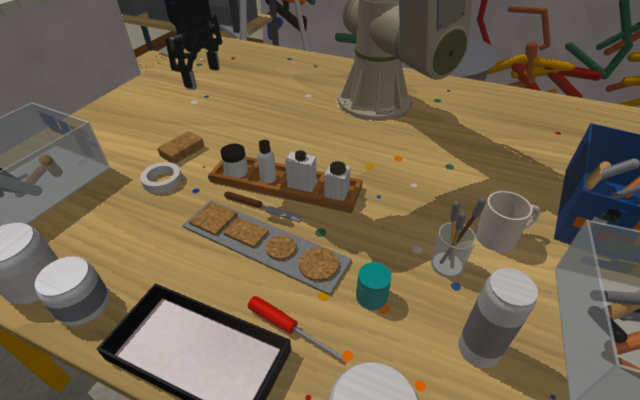

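The picture shows the jar (233,160), bottle (266,160), oblong tin (300,170) and square tin (337,180) upright in their wells. All are within 3 mm of centre, and the brush jar (453,245) hasn't moved.

```bash
python3 -c "
from station import workorder
print(workorder.finish_job())"
```

```text
the job is handed in; nothing more can be done
None
```

The job is handed in: all four pots stand upright in the rack in reverse order, each measured within about 3 mm of its well's centre, and the brush jar was not moved; the hand-in returned no verdict.

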